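# Prise apart nested duct reducers and sort them by size

## Robot

A 6-joint arm with a two-finger parallel gripper is mounted at the origin on a cart in front of the work surface, level with it; the furniture and walls round the work are solid. World frame = base frame: x ahead of the robot, y to its left, z up, the work surface at z = 0. Lengths are in m, angles in rad, forces in N, time in s.
With the tool pointing down it reaches from about 0.3 to 0.825 m from the base axis. Payload 5.4 kg.
Tool frame: the origin (TCP) lies at the very end of the fingers, on their centre line; the grasp point (between the pads) lies 19 mm behind it; z points along the fingers, y is the direction in which the jaws open and shut (so a half turn about z gives the same grasp; the last joint's range is limited). The gripper opens to 92 mm and grips with 3 to 60 N. Pads are 20 mm wide; open, the fingers measure 128 mm over their backs; the gripper's body (75 mm by 189 mm) begins 69 mm behind the grasp point.
Start: joints at [1.129, 0.158, 1.597, -0, 1.386, -0.21], TCP at [0.132, 0.56, 0.185] pointing down, gripper open.
Joint ranges: [-2.91, 2.91], [-0.94, 2.29], [0.18, 2.7], [-1.29, 4.43], [0.17, 2.64], [-3, 3]. Speed limits (rad/s): [2.57, 2.57, 3.14, 3.14, 3.14, 3.14].

## Interface

Orientations are given as a rotation vector (axis times angle).
In Python, from station import * gives the robot as it stands.
- The arm moves only by the tool apply_moves, never from a script. Its argument "plan" is a list of rows, each a list of 2 entries, a list of its own where there are three numbers: the shift along the tool's x, y, z in mm, then the turn about the tool's z in degrees. A call has 1 to 5 rows; each row shifts and turns the pose as measured when the row begins, along the tool's axes as they then stand; what a row does not reach is not made up. A row lasts 1/10 s, in which the tool goes at most 50 mm and 8.59 degrees, less where a joint would pass 70% of its speed; a pose out of reach is approached as far as the arm can. A call with a gripper value outside its range is refused whole. "claw" is the closure, from 0 (fully open) to 1 (shut), set as the call begins (left out, the last holds). The fingers move at their own pace and stop on an object; the grip force is fixed at half the most. Time passes only in rows, so rows that do not move let the fingers close. It gives the time, the measured TCP pose, the force and the opening at its end, in the units of the state.
- get_obs(): the state, without advancing time (a new reading comes with each control period).
- camera(name): name is "scene" or "top"; returns a dict with "pixels" (420x560x3 uint8, red, green, blue), "fovy" (degrees; the focal length in pixels is half the picture's height over the tangent of half this angle, whatever the lens; pixels are square), "cx", "cy" (the principal point, pixels), "xyz" and "attitude" of the camera in the world. Camera axes: x right, y down, z forward; pixel columns grow to the right and rows downward; lengths in m; the calibration is good to about 2 mm. A picture is of the moment at which its call begins. There is no depth.
- close_job(): hands the job in, once; it reports no verdict.
The state is a dict: "clock": time; "joint_pos": joint angles; "joint_vel": joint speeds; "joint_efforts": joint torques, N m; "tcp_pos": TCP position; "tcp_rot": TCP orientation; "force": force on the tool from outside, world axes, zero at the start; "wrist_torque": the same for the moment, N m; "gripper_width": finger opening in m.
Only numpy, scipy, OpenCV 4.12 (cv2) and the standard library are available. Lean on these libraries where they do the work, as an engineer would, in place of code of your own. Each camera call takes 0.05 s, during which the arm holds its last target. There are 200 camera calls.

## Task

The lamp-house duct reducers were left jammed one inside another in the bench cradle. Draw the smallest out of the middle one first, then draw the middle one out of the largest, which stays clamped. Lay the smallest gently in the smaller steel tray and the middle one gently in the larger steel tray, lying inside the rim, and do not knock over the dropper bottle or the swab pot.

Things in the scene. Friction and masses are not known exactly. Their poses are not given: they have to be found in the camera images.
- cradle: Fixed grey bench cradle, base 262 x 92 x 12 mm; a clamp at its back end holds the largest reducer; two round rails (tops 27 mm high, 38 mm apart) run on along +x. Origin on the worktop near the base's middle; +x is the direction in which the nest is drawn out. The nest's axis is parallel to x, at y = 0, 63 mm up. The tall mask aligner (to 0.52 m) stands left of y = -0.03 m.
- cradle_mouth (a point): Mouth of the largest reducer (fixed in the cradle; body 68 mm, collar 84 mm across and 11 mm thick, ending here), on the nest's axis, 50 mm behind the cradle's origin; axes as the cradle's.
- middle_center (a point): Middle reducer (about 0.22 kg), mid-point of its axis; aluminium tube 90 mm long, 52 thick, collar 76 across at x = 35 to 45 mm; x runs along it to the collar; balances 6 mm from here towards the collar. At first 38 mm sits in the largest, 42 mm of bare tube shows between collars; sprung balls grip it: about 11 N draws it. Out, it drops onto the rails, tail 10 degrees low, this point 55 mm up.
- small_center (a point): Smallest reducer (about 0.15 kg), mid-point of its axis; aluminium tube 90 mm long, 40 thick, collar 64 across at x = 35 to 45 mm; x runs along it to the collar; balances 6 mm from here towards the collar. At first 38 mm sits in the middle one, 42 mm of bare tube shows between collars; sprung balls grip it: about 6 N draws it. Out, it drops onto the rails, tail 11 degrees low, this point 47 mm up.
- tray_large: The larger of two fixed open steel trays, 148 x 118 mm outside (long side along its x), rim 20 mm high, 3 mm walls and floor. Origin under its centre, on the worktop. The middle reducer lies in it with its centre about 34 mm above the worktop.
- tray_small: The smaller of the two trays, 122 x 96 mm outside (long side along its x), rim 20 mm high, 3 mm walls and floor. Origin under its centre, on the worktop. The smallest reducer lies in it along the tray's x with its centre about 29 mm above the worktop.
- bottle_dropper: Brown dropper bottle, 32 mm across, 76 mm high, standing behind the trays; origin under its centre. Leave it standing.
- swab_pot: Clear pot of swabs, 34 mm across, 92 mm high, standing behind the trays; origin under its centre. Leave it standing.

How it is judged:
On the way, in this order (a step that is already met when the one before it is completed fails the run):
1. the smallest reducer is right out of the middle one while the middle one is still in the largest (distance between small_center and middle_center above 0.093 m and distance between middle_center and cradle_mouth below 0.03 m), for 0.1 s.
2. the middle reducer is right out of the largest (distance between middle_center and cradle_mouth above 0.048 m), for 0.1 s.
At the end, for the whole second after the job is handed in: the smallest reducer lies at rest in the smaller tray (its centre within 30 mm of the tray's centre along the tray, 25 mm across, below 40 mm height) and the middle reducer lies at rest in the larger tray (within 35 mm along, 30 mm across, below 45 mm height) (x of small_center in the frame of tray_small between -0.03 and 0.03 m and y of small_center in the frame of tray_small between -0.025 and 0.025 m and height (world z) of small_center below 0.04 m and x of middle_center in the frame of tray_large between -0.035 and 0.035 m and y of middle_center in the frame of tray_large between -0.03 and 0.03 m and height (world z) of middle_center below 0.045 m and linear speed of each of reducer_small, reducer_middle below 0.03 m/s); the robot touches nothing.
It fails at once if the dropper bottle or the swab pot is knocked over (angle between any of bottle_dropper, swab_pot's own z axis and vertical above 0.6 rad).
It fails at once if a reducer is dropped into a tray (falls at over 0.8 m/s) ((linear speed of reducer_small above 0.8 m/s and horizontal distance between small_center and tray_small below 0.07 m and height (world z) of small_center below 0.09 m) or (linear speed of reducer_middle above 0.8 m/s and horizontal distance between middle_center and tray_large below 0.07 m and height (world z) of middle_center below 0.09 m)).
It also fails if it takes over 69 s, if anything falls off the work surface, if the arm or the gripper's body presses on something with over 40 N, if the wrist force passes 120 N, or if a joint passes its speed limit or range.

## Working session

There is one attempt and no reset: what is moved stays moved. The work goes in short steps, Python scripts to look and compute and a tool call to move; the robot and the scene stay as the last step left them, time stands still between calls to the robot, and variables do not carry over. Pictures are saved under pics/ and viewed, about 8 in all and at most 12, crops included, and the job is handed in when it is done.

Besides the shell and the picture viewer there is one more tool, called after "Emit:" as name([rows], argument=value, ...), one row to a line, values as JSON. apply_moves: Moves the arm, as the interface text tells. Its arguments: {"type":"object","properties":{"plan":{"type":"array"},"claw":{"type":"number"}},"required":["plan"]}

```bash
mkdir -p pics; ls
python3 - <<'E'
from station import *
import cv2
o=get_obs();print(o)
for n in("scene","top"):
    c=camera(n);print(n,{k:v for k,v in c.items() if k!="pixels"})
    cv2.imwrite(f"pics/{n}0.png",c["pixels"][:,:,::-1])
E
```

```text
pics
{'clock': 0.0, 'joint_pos': array([ 1.12888251e+00,  1.59060886e-01,  1.59820283e+00,  2.86658502e-07,
        1.38619839e+00, -2.10090743e-01]), 'joint_vel': array([-6.63244397e-04,  1.97006449e-04, -1.54569704e-03, -1.03335720e-03,
        2.79058690e-04,  5.68055815e-05]), 'joint_efforts': array([ 2.96476122e-03, -3.85558105e+01, -3.22118354e+01,  7.05041271e-02,
        3.75532766e-02, -1.32247783e-04]), 'tcp_pos': array([0.13182908, 0.5589938 , 0.18372705]), 'tcp_rot': array([-3.63262640e-01, -3.11991567e+00,  2.78118562e-03]), 'force': array([0.6326846 , 0.34599901, 0.56060742]), 'wrist_torque': array([-0.04281184, -0.02871763,  0.01066236]), 'gripper_width': 0.09168986746356074}
scene {'fovy': 42.92788853750268, 'cx': 276.0423567314738, 'cy': 214.6391195029788, 'xyz': array([-0.08527463, -0.12358794,  0.7227753 ]), 'attitude': array([-1.66631077,  1.91621334, -0.78826453])}
top {'fovy': 42.953595193316694, 'cx': 279.7294492397196, 'cy': 196.67673217263683, 'xyz': array([ 0.46281949, -0.19648512,  0.92234454]), 'attitude': array([-2.16513751,  2.17243655, -0.11207991])}
```

View pics/scene0.png

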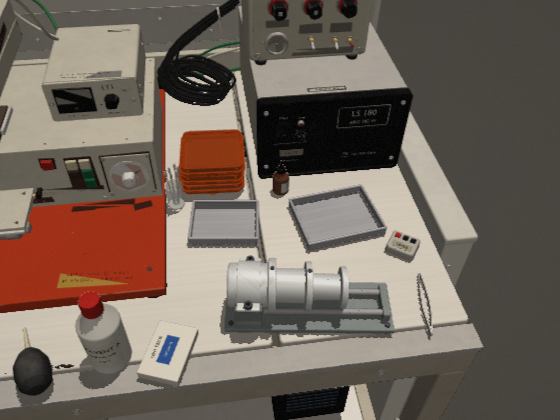

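View pics/top0.png

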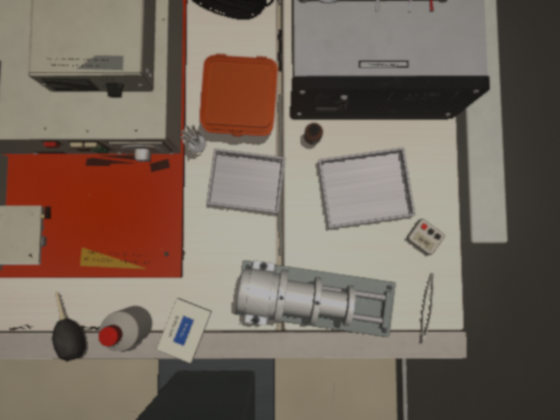

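Scene view: the nest is at about (290,287), with its mouth pointing right. The small tray is at (224,222), the large one at (337,217), the bottle at (281,182) and the swab pot at (174,190). Top view: nest at (295,297), small tray (246,182), large tray (365,188), cradle base corners about (243,262), (395,280), (389,335) and (238,318).

```bash
cat > h.py <<'E'
from station import *
import cv2, numpy as np
from scipy.spatial.transform import Rotation as R
def ray(c,p):
    f=c["pixels"].shape[0]/2/np.tan(np.radians(c["fovy"]/2))
    d=np.array([(p[0]-c["cx"])/f,(p[1]-c["cy"])/f,1.])
    return np.array(c["xyz"]),R.from_rotvec(c["attitude"]).apply(d)
def onz(c,p,z):
    o,d=ray(c,p); return o+d*(z-o[2])/d[2]
def proj(c,X):
    f=c["pixels"].shape[0]/2/np.tan(np.radians(c["fovy"]/2))
    q=R.from_rotvec(c["attitude"]).inv().apply(np.array(X)-c["xyz"])
    return np.array([c["cx"]+f*q[0]/q[2],c["cy"]+f*q[1]/q[2]])
def two(c1,p1,c2,p2):
    (a,d),(b,e)=ray(c1,p1),ray(c2,p2)
    s=np.linalg.lstsq(np.c_[d,-e],b-a,rcond=None)[0]
    P,Q=a+s[0]*d,b+s[1]*e
    return (P+Q)/2,np.linalg.norm(P-Q)
E
python3 - <<'E'
from h import *
T=camera("top");S=camera("scene")
np.set_printoptions(precision=4,suppress=True)
def quad(n,c,P,z):
    W=np.array([onz(c,p,z) for p in P]); e=np.linalg.norm(np.roll(W,-1,0)-W,axis=1)
    print(n,"ctr",W.mean(0),"edges",e,"ang",np.degrees(np.arctan2(*(W[1]-W[0])[[1,0]])))
quad("cradle T",T,[(243,262),(395,280),(389,335),(236,318)],.012)
quad("small T",T,[(215,150),(284,157),(277,214),(208,207)],.02)
quad("large T",T,[(317,161),(404,149),(413,215),(327,228)],.02)
quad("small S",S,[(191,203),(258,202),(258,244),(188,243)],.02)
quad("large S",S,[(289,209),(362,187),(386,221),(306,247)],.02)
t=np.hstack([cv2.resize(T["pixels"][225:345,225:410],None,fx=3,fy=3,interpolation=cv2.INTER_CUBIC)])
cv2.imwrite("pics/t1.png",t[:,:,::-1])
s=cv2.resize(S["pixels"][245:340,215:405],None,fx=4,fy=4,interpolation=cv2.INTER_CUBIC)
cv2.imwrite("pics/s1.png",s[:,:,::-1])
E
```

```text
cradle T ctr [ 0.3843 -0.2568  0.012 ] edges [0.2585 0.0917 0.2573 0.0938] ang -96.89361099867924
small T ctr [ 0.5816 -0.1396  0.02  ] edges [0.1189 0.0985 0.1176 0.0987] ang -96.05962150758477
large T ctr [ 0.5703 -0.3427  0.02  ] edges [0.1508 0.1141 0.1475 0.1157] ang -82.25052901629739
small S ctr [ 0.5766 -0.137   0.02  ] edges [0.1246 0.1035 0.1213 0.0984] ang -96.21383210063676
large S ctr [ 0.5676 -0.3421  0.02  ] edges [0.1549 0.0957 0.161  0.0959] ang -74.83117545565538
```

View pics/t1.png

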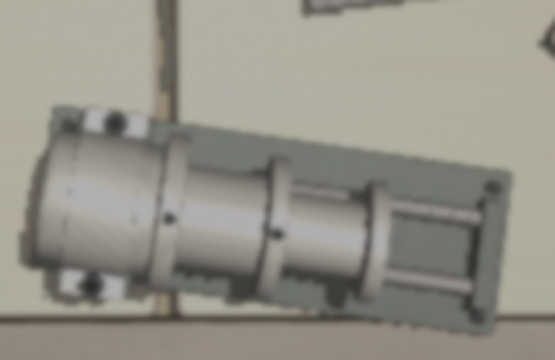

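View pics/s1.png

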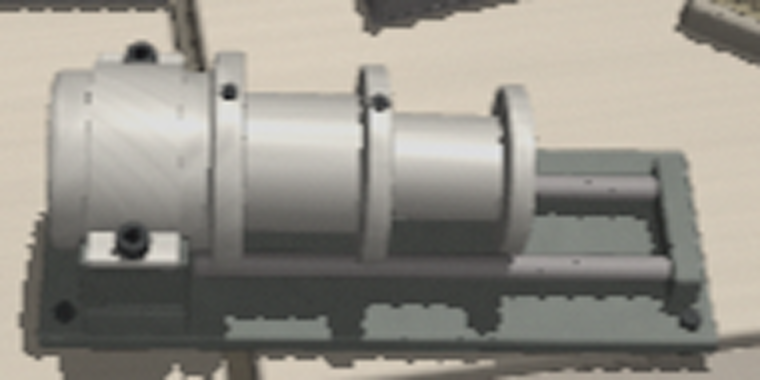

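The crops show the collars clearly. In full-image pixels (top view), the collar centres are about large (281,295.8), middle (316.2,301) and small (350,305). Next I compute the axis, the trays and the obstacles.

Run:
```python
from h import *
T=camera("top");S=camera("scene")
np.set_printoptions(precision=4,suppress=True)
C=[onz(T,p,.063) for p in [(281,295.8),(316.2,301),(350,305)]]
print("collars T",*C); print([np.linalg.norm(C[i+1]-C[i]) for i in(0,1)],[np.degrees(np.arctan2(*(C[j]-C[i])[[1,0]])) for i,j in((0,1),(1,2),(0,2))])
# scene: collar top/bottom silhouettes midpoints
k=lambda x,y:(215+x/4,245+y/4)
for n,a,b,t in (("L",k(229,55),k(229,258),(281,295.8)),("M",k(376,68),k(376,258),(316.2,301)),("S",k(515,88),k(515,254),(350,305))):
    m=(np.add(a,b)/2); print(n,"S@63",onz(S,m,.063),"two",two(T,t,S,m))
B=[(242.3,260),(395.7,281.7),(389,336.7)]
W=[onz(T,p,.012) for p in B];print("base",W,np.degrees(np.arctan2(*(W[1]-W[0])[[1,0]])),"mid",(W[0]+W[2])/2, np.linalg.norm(W[1]-W[0]))
K=lambda x,y:(215+x/4,245+y/4)
W=[onz(S,p,.012) for p in (K(38,346),K(710,345),)];print("S front edge",W,np.degrees(np.arctan2(*(W[1]-W[0])[[1,0]])))
for n,a,b in (("platform corner",(183,277),(165,297)),("cap",(109,336),(91,304)),("bottle",(314,128),(282,168)),("pot",(193,130),(172,168)),("desk PSU corner fr-left",(291,118),(264,174))):
    print(n,two(T,a,S,b))
# tray masks
for n,c,boxes in (("T",T,((200,140,292,222),(310,142,420,235))),("S",S,((183,196,264,250),(284,182,390,252)))):
    for i,(x0,y0,x1,y1) in enumerate(boxes):
        g=c["pixels"][y0:y1,x0:x1].astype(int); sat=(g[...,0]-g[...,2]); m=((sat<8)).astype(np.uint8)*255
        m=cv2.morphologyEx(m,cv2.MORPH_CLOSE,np.ones((5,5)))
        ct=max(cv2.findContours(m,0,1)[0],key=cv2.contourArea)
        h=cv2.convexHull(ct); ap=h
        for e in np.arange(1,15,.5):
            ap=cv2.approxPolyDP(h,e,True)
            if len(ap)<=4:break
        W=np.array([onz(c,p+[x0,y0],.02) for p in ap[:,0].astype(float)])
        print(n,i,ap[:,0].tolist(),"ctr",W.mean(0),np.linalg.norm(np.roll(W,-1,0)-W,axis=1),[round(np.degrees(np.arctan2(*(W[(j+1)%len(W)]-W[j])[[1,0]])),1) for j in range(len(W))])
```

```text
collars T [ 0.3933 -0.1985  0.063 ] [ 0.3849 -0.2543  0.063 ] [ 0.3785 -0.3078  0.063 ]
[np.float64(0.0564358960203842), np.float64(0.05390744528218463)] [np.float64(-98.4856713983338), np.float64(-96.85183200865148), np.float64(-97.68747219071098)]
L S@63 [ 0.3975 -0.1991  0.063 ] two (array([ 0.3937, -0.1985,  0.0682]), np.float64(8.125454250689796e-05))
M S@63 [ 0.387  -0.2542  0.063 ] two (array([ 0.3852, -0.2539,  0.0655]), np.float64(0.0004569926019902303))
S S@63 [ 0.3763 -0.3059  0.063 ] two (array([ 0.3783, -0.3075,  0.06  ]), np.float64(0.0014984934466623484))
base [array([ 0.4492, -0.1333,  0.012 ]), array([ 0.4119, -0.3922,  0.012 ]), array([ 0.3212, -0.3787,  0.012 ])] -98.18313765260369 mid [ 0.3852 -0.256   0.012 ] 0.26157895050465996
S front edge [array([ 0.3563, -0.1204,  0.012 ]), array([ 0.3219, -0.3752,  0.012 ])] -97.69038603383689
platform corner (array([ 0.4217, -0.0344,  0.0265]), np.float64(0.0028913059710707497))
cap (array([0.3431, 0.0486, 0.1375]), np.float64(0.0016296995251932262))
bottle (array([ 0.6654, -0.2548,  0.0592]), np.float64(0.00184959814383867
[... 190 characters left out ...]
[82, 18], [76, 71], [68, 71]] ctr [ 0.5802 -0.1651  0.02  ] [0.1104 0.0916 0.0136 0.1343] [np.float64(-96.5), np.float64(173.4), np.float64(89.8), np.float64(39.6)]
T 1 [[92, 8], [102, 72], [19, 84], [10, 19]] ctr [ 0.5711 -0.3436  0.02  ] [0.1109 0.1423 0.1121 0.1421] [np.float64(-172.8), np.float64(98.0), np.float64(7.2), np.float64(-82.5)]
S 0 [[74, 5], [73, 49], [6, 49], [10, 4]] ctr [ 0.5775 -0.1371  0.02  ] [0.1084 0.1156 0.1109 0.1197] [np.float64(172.2), np.float64(82.4), np.float64(-5.7), np.float64(-98.7)]
S 1 [[77, 3], [100, 51], [24, 69], [5, 17]] ctr [ 0.5662 -0.3405  0.02  ] [0.1276 0.1437 0.1307 0.1462] [np.float64(-176.1), np.float64(99.3), np.float64(5.1), np.float64(-82.0)]
```

Emit:
apply_moves([
  [[-10,-44,-13],0],
  [[-10,-44,-13],0],
  [[-10,-44,-13],0],
  [[-10,-44,-13],0],
  [[-10,-44,-13],0],
], claw=0)

```text
clock: 0.8
tcp_pos: [0.1289, 0.3279, 0.2454]
tcp_rot: [-0.355, -3.117, 0.02]
force: [1.2, 0.1, 1.1]
gripper_width: 0.0916
```

```bash
cat >> h.py <<'E'
def rows(wps,turns=None):
    """world waypoints -> tool rows (mm,deg) from the present pose"""
    o=get_obs(); p=np.array(o["tcp_pos"]); r=R.from_rotvec(o["tcp_rot"])
    print("t",round(o["clock"],2),"tcp",p.round(4),"jaw az",np.degrees(np.arctan2(*r.apply([0,1,0])[[1,0]])).round(2),"tilt",np.degrees(np.arccos(-r.apply([0,0,1])[2])).round(2),"F",np.round(o["force"],1),"w",round(o["gripper_width"],4))
    for i,w in enumerate(wps):
        t=turns[i] if turns else 0
        print(list(w),np.round(r.inv().apply(np.array(w)-p)*1000).astype(int).tolist(),t)
        p=np.array(w); r=r*R.from_euler("z",t,degrees=True)
E
python3 - <<'E'
from h import *
rows([(.15,.30,.25),(.185,.27,.25),(.22,.24,.25),(.25,.21,.25),(.275,.175,.25),(.295,.14,.25),(.31,.1,.25),(.325,.06,.25),(.33,.02,.25),(.33,-.025,.25),(.325,-.07,.25)])
print(get_obs()["joint_pos"])
E
```

```text
t 0.8 tcp [0.1289 0.3279 0.2454] jaw az 76.99 tilt 0.79 F [1.2 0.1 1.1] w 0.0916
[0.15, 0.3, 0.25] [-27, -23, -4] 0
[0.185, 0.27, 0.25] [-41, -21, 0] 0
[0.22, 0.24, 0.25] [-41, -21, 0] 0
[0.25, 0.21, 0.25] [-36, -22, 0] 0
[0.275, 0.175, 0.25] [-32, -28, 0] 0
[0.295, 0.14, 0.25] [-27, -30, 0] 0
[0.31, 0.1, 0.25] [-24, -36, 0] 0
[0.325, 0.06, 0.25] [-24, -36, 0] 0
[0.33, 0.02, 0.25] [-14, -38, 0] 0
[0.33, -0.025, 0.25] [-10, -44, 1] 0
[0.325, -0.07, 0.25] [-5, -45, 1] 0
[ 0.85268022 -0.49527952  2.05125752 -0.0033967   1.59894951 -0.49108235]
```

Emit:
apply_moves([
  [[-27,-23,-4],0],
  [[-41,-21,0],0],
  [[-41,-21,0],0],
  [[-36,-22,0],0],
  [[-32,-28,0],0],
])

```text
clock: 1.3
tcp_pos: [0.2782, 0.1709, 0.2541]
tcp_rot: [0.343, 3.117, -0.007]
force: [1.2, 0.2, 0.4]
gripper_width: 0.0923
```

Emit:
apply_moves([
  [[-27,-30,0],0],
  [[-24,-36,0],0],
  [[-24,-36,0],0],
  [[-14,-38,0],0],
  [[-10,-44,0],0],
])

```text
clock: 1.8
tcp_pos: [0.3375, -0.0388, 0.2561]
tcp_rot: [0.342, 3.113, -0.006]
force: [2.0, 0.9, -0.3]
gripper_width: 0.0922
```

Run:
```python
from h import *
rows([(.325,-.07,.25),(.325,-.11,.24),(.33,-.145,.23),(.335,-.18,.22),(.345,-.21,.21),(.355,-.235,.20),(.365,-.255,.19),(.375,-.27,.18),(.38,-.2795,.17),(.382,-.2795,.16)],[0]+[8.5]*9)
print(get_obs()["joint_pos"])
```

```text
t 1.8 tcp [ 0.3375 -0.0388  0.2561] jaw az 77.45 tilt 0.61 F [ 2.   0.9 -0.3] w 0.0922
[0.325, -0.07, 0.25] [5, -33, 6] 0
[0.325, -0.11, 0.24] [-9, -39, 10] 8.5
[0.33, -0.145, 0.23] [-17, -31, 10] 8.5
[0.335, -0.18, 0.22] [-22, -28, 10] 8.5
[0.345, -0.21, 0.21] [-26, -17, 10] 8.5
[0.355, -0.235, 0.2] [-25, -10, 10] 8.5
[0.365, -0.255, 0.19] [-22, -3, 10] 8.5
[0.375, -0.27, 0.18] [-18, 2, 10] 8.5
[0.38, -0.2795, 0.17] [-11, 2, 10] 8.5
[0.382, -0.2795, 0.16] [0, 2, 10] 8.5
[-4.75061893e-01 -5.66334621e-01  2.07504042e+00 -3.03425738e-05
  1.62223372e+00 -1.82689618e+00]
```

Emit:
apply_moves([
  [[5,-33,6],0],
  [[-9,-39,10],8.5],
  [[-17,-31,10],8.5],
  [[-22,-28,10],8.5],
  [[-26,-17,10],8.5],
])

```text
clock: 2.3
tcp_pos: [0.3443, -0.2205, 0.2125]
tcp_rot: [1.255, 2.86, -0.005]
force: [0.3, 0.1, 0.1]
gripper_width: 0.092
```

Emit:
apply_moves([
  [[-25,-10,10],8.5],
  [[-22,-3,10],8.5],
  [[-18,2,10],8.5],
  [[-11,2,10],8.5],
  [[0,2,0],8.5],
])

```text
clock: 2.8
tcp_pos: [0.3809, -0.2976, 0.1703]
tcp_rot: [2.216, 2.204, 0.005]
force: [-0.8, 0.5, 0.8]
gripper_width: 0.0923
```

Run:
```python
from h import *
rows([(.382,-.2795,.16)])
T=camera("top");S=camera("scene")
im=np.hstack([cv2.resize(c["pixels"][y:y+150,x:x+200],None,fx=2,fy=2) for c,x,y in((T,220,210),(S,205,200))])
cv2.imwrite("pics/a1.png",im[:,:,::-1])
```

```text
t 2.8 tcp [ 0.3809 -0.2976  0.1703] jaw az -0.29 tilt 0.95 F [-0.8  0.5  0.8] w 0.0923
[0.382, -0.2795, 0.16] [18, 1, 10] 0
```

View pics/a1.png

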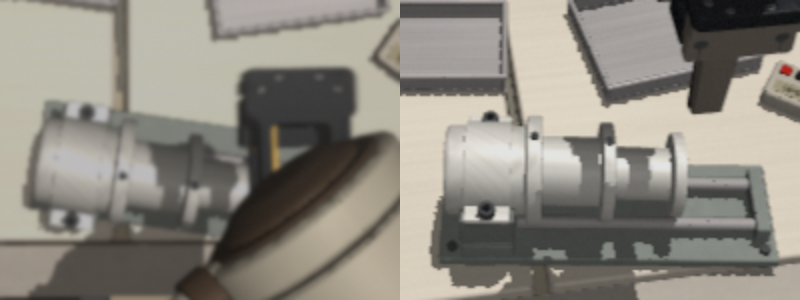

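The gripper is above the small reducer's collar. It needs about 18 mm back along the axis and a 7.5° turn.

Emit:
apply_moves([
  [[18,1,10],7.5],
  [[0,0,0],0],
])

```text
clock: 3.1
tcp_pos: [0.3824, -0.2792, 0.1616]
tcp_rot: [2.342, 2.066, 0.007]
force: [-0.4, 0.1, 0.0]
gripper_width: 0.0918
```

Run:
```python
from h import *
for _ in range(3): rows([(.382,-.2795,.10),(.382,-.2795,.048)]); camera("top")
```

```text
t 3.1 tcp [ 0.3824 -0.2792  0.1616] jaw az -7.17 tilt 1.09 F [-0.4  0.1  0. ] w 0.0918
[0.382, -0.2795, 0.1] [0, -1, 62] 0
[0.382, -0.2795, 0.048] [0, -1, 52] 0
t 3.15 tcp [ 0.3829 -0.2809  0.1629] jaw az -7.03 tilt 1.25 F [-0.  -0.6  0.8] w 0.0916
[0.382, -0.2795, 0.1] [2, -2, 63] 0
[0.382, -0.2795, 0.048] [1, -1, 52] 0
t 3.2 tcp [ 0.3832 -0.2816  0.1634] jaw az -7.08 tilt 1.31 F [-0.3 -0.3  0.6] w 0.092
[0.382, -0.2795, 0.1] [3, -3, 63] 0
[0.382, -0.2795, 0.048] [1, -1, 52] 0
```

Emit:
apply_moves([
  [[1,0,45],0.7],
  [[1,-1,45],0],
  [[0,0,24],0],
  [[0,0,0],0],
])

```text
clock: 3.65
tcp_pos: [0.3876, -0.2877, 0.0517]
tcp_rot: [2.33, 2.054, 0.003]
force: [-0.3, 0.2, 0.0]
gripper_width: 0.0918
```

Run:
```python
from h import *
rows([(.382,-.2795,.048)])
T=camera("top");S=camera("scene")
rows([(.382,-.2795,.048)])
im=np.hstack([cv2.resize(c["pixels"][y:y+150,x:x+200],None,fx=2,fy=2) for c,x,y in((T,220,210),(S,205,200))])
cv2.imwrite("pics/a2.png",im[:,:,::-1])
```

```text
t 3.65 tcp [ 0.3876 -0.2877  0.0517] jaw az -7.17 tilt 2.05 F [-0.3  0.2  0. ] w 0.0918
[0.382, -0.2795, 0.048] [8, -7, 3] 0
t 3.75 tcp [ 0.3894 -0.2897  0.0551] jaw az -7.22 tilt 2.39 F [-0.5 -0.4 -0.2] w 0.0919
[0.382, -0.2795, 0.048] [9, -9, 7] 0
```

View pics/a2.png

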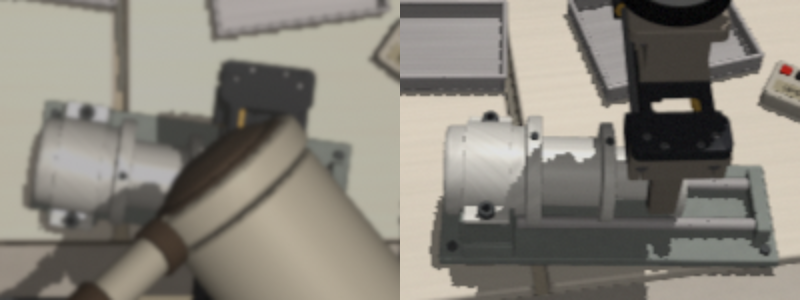

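Run:
```python
from h import *
np.set_printoptions(precision=4,suppress=True)
for i in range(10):
    camera("top");o=get_obs(); print(o["tcp_pos"],R.from_rotvec(o["tcp_rot"]).apply([0,0,1]),o["joint_pos"],np.round(o["force"],1),np.round(o["joint_efforts"],1))
```

```text
[ 0.3901 -0.2904  0.0561] [ 0.0304 -0.0316 -0.999 ] [-0.8919  0.0342  2.0024  0.0043  1.0613 -0.7671] [-0.1 -0.7  0.8] [ -0.  -28.7 -27.5   0.   -0.1  -0. ]
[ 0.3904 -0.2906  0.0565] [ 0.0311 -0.0325 -0.999 ] [-0.8917  0.0337  2.002   0.0043  1.0611 -0.7668] [0.4 0.  0.7] [ -0.  -29.1 -27.9   0.   -0.1  -0. ]
[ 0.3904 -0.2906  0.0566] [ 0.0313 -0.0328 -0.999 ] [-0.8916  0.0334  2.0021  0.0043  1.0609 -0.7665] [ 0.2 -0.1  0.6] [ -0.  -29.4 -28.2   0.   -0.1  -0. ]
[ 0.3904 -0.2905  0.0564] [ 0.0312 -0.0326 -0.999 ] [-0.8916  0.0334  2.0025  0.0044  1.0608 -0.7664] [ 0.9 -0.4 -1.1] [ -0.  -29.6 -28.4   0.1  -0.1  -0. ]
[ 0.3902 -0.2903  0.0561] [ 0.0309 -0.0322 -0.999 ] [-0.8915  0.0336  2.0028  0.0044  1.0606 -0.7662] [-0.8  0.2 -1.3] [ -0.  -29.8 -28.5   0.1  -0.1  -0. ]
[ 0.39   -0.29    0.0558] [ 0.0305 -0.0317 -0.999 ] [-0.8914  0.0339  2.0034  0.0044  1.0605 -0.7661] [-0.7  0.4  0.9] [ -0.  -29.9 -28.6   0.1  -0.1  -0. ]
[ 0.3899 -0.2898  0.0555] [ 0.0302 -0.0313 -0.9991] [-0.8914  0.0342  2.0037  0.0043  1.0604 -0.766 ] [-0.3  0.2 -0.2] [ -0.  -30.  -28.6   0.1  -0.1  -0. ]
[ 0.3897 -0.2896  0.0552] [ 0.0298 -0.0309 -0.9991] [-0.8914  0.0344  2.0041  0.0044  1.0603 -0.7659] [ 0.3 -0.1  0.6] [ -0.  -30.  -28.6   0.1  -0.1  -0. ]
[ 0.3896 -0.2894  0.0549] [ 0.0295 -0.0304 -0.9991] [-0.8914  0.0347  2.0043  0.0044  1.0603 -0.7659] [ 0.2  0.5 -0.2] [ -0.  -30.  -28.6   0.1  -0.1   0. ]
[ 0.3895 -0.2893  0.0547] [ 0.0293 -0.0302 -0.9991] [-0.8914  0.035   2.0045  0.0044  1.0602 -0.7659] [ 0.3 -0.5 -0.6] [ -0.  -30.  -28.6   0.1  -0.1   0. ]
```

Emit:
apply_moves([
  [[8,-7,6],0.7],
  [[0,0,0],0],
])

```text
clock: 4.45
tcp_pos: [0.3832, -0.2798, 0.0477]
tcp_rot: [2.341, 2.033, 0.004]
force: [0.3, 1.5, -0.6]
gripper_width: 0.0921
```

Run:
```python
from h import *
for i in range(4): rows([(.382,-.2795,.048)]);camera("top")
```

```text
t 4.45 tcp [ 0.3832 -0.2798  0.0477] jaw az -8.04 tilt 2.38 F [ 0.3  1.5 -0.6] w 0.0921
[0.382, -0.2795, 0.048] [0, -1, 0] 0
t 4.5 tcp [ 0.3839 -0.2809  0.0485] jaw az -8.02 tilt 2.5 F [-0.1  0.1 -0.2] w 0.0921
[0.382, -0.2795, 0.048] [1, -2, 0] 0
t 4.55 tcp [ 0.3843 -0.2814  0.049 ] jaw az -8.02 tilt 2.56 F [0.2 0.2 0.4] w 0.0916
[0.382, -0.2795, 0.048] [2, -3, 1] 0
t 4.6 tcp [ 0.3845 -0.2817  0.0492] jaw az -8.02 tilt 2.59 F [-0.1  0.5 -0.3] w 0.0921
[0.382, -0.2795, 0.048] [2, -3, 1] 0
```

Emit:
apply_moves([
  [[1,-2,1],0],
  [[0,0,0],0],
  [[0,0,0],0],
  [[0,0,0],0],
], claw=1)

```text
clock: 5.05
tcp_pos: [0.383, -0.2811, 0.0485]
tcp_rot: [2.337, 2.03, 0.003]
force: [-0.7, -0.6, -0.2]
gripper_width: 0.0615
```

Emit:
apply_moves([
  [[0,0,0],0],
  [[0,0,0],0],
  [[0,0,0],0],
])

```text
clock: 5.35
tcp_pos: [0.383, -0.2812, 0.0485]
tcp_rot: [2.337, 2.029, 0.003]
force: [0.7, -0.5, 1.0]
gripper_width: 0.0378
```

Emit:
apply_moves([
  [[0,0,0],0],
  [[-8,0,0],0],
  [[-12,0,0],0],
])

```text
clock: 5.65
tcp_pos: [0.3799, -0.2995, 0.0484]
tcp_rot: [2.338, 2.033, 0.006]
force: [2.1, 6.1, -0.2]
gripper_width: 0.0142
```

Run:
```python
from h import *
rows([(.382,-.2795,.048)]); print(get_obs()["wrist_torque"])
S=camera("scene")
im=cv2.resize(S["pixels"][200:350,205:405],None,fx=3,fy=3)
cv2.imwrite("pics/a3.png",im[:,:,::-1])
rows([(.382,-.2795,.048)])
```

```text
t 5.65 tcp [ 0.3799 -0.2995  0.0484] jaw az -7.95 tilt 2.47 F [ 2.1  6.1 -0.2] w 0.0142
[0.382, -0.2795, 0.048] [20, -1, 0] 0
[ 1.01660735 -0.11029042  0.04325802]
t 5.7 tcp [ 0.3798 -0.3021  0.0488] jaw az -7.99 tilt 2.6 F [ 0.2 -1.1 -0.1] w 0.01
[0.382, -0.2795, 0.048] [23, -1, 0] 0
```

View pics/a3.png

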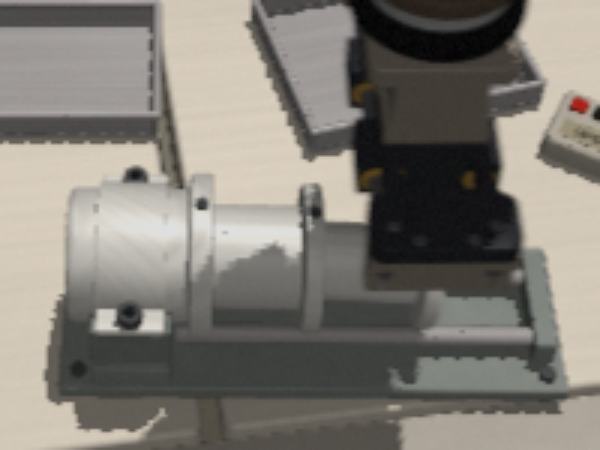

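Run:
```python
from h import *
np.set_printoptions(precision=1,suppress=True)
S=camera("scene");T=camera("top")
j=np.array([.991,-.139,0])
for c in(S,T):
  for s in(-.064,-.046,.046,.064): print("a2",s,proj(c,np.array([.3894,-.2897,.055])+s*j))
  o=get_obs();print("now tcp",proj(c,o["tcp_pos"]),"grasp+69",proj(c,np.array(o["tcp_pos"])+[-.003,.003,.088]), "tube S top",proj(c,[.382,-.2795,.083]))
rows([])
im=S["pixels"][170:350,250:410]; im=cv2.resize(im,None,fx=4,fy=4,interpolation=cv2.INTER_CUBIC)[:600]
a2=cv2.imread("pics/a2.png")
im=np.clip(im.astype(float)*1.8,0,255).astype(np.uint8)
cv2.imwrite("pics/a4.png",im[:,:,::-1])
```

```text
a2 -0.064 [334.4 320.7]
a2 -0.046 [333.4 310.3]
a2 0.046 [328.8 261.8]
a2 0.064 [327.9 253.1]
now tcp [339.7 291.4] grasp+69 [344.4 256.7] tube S top [327.1 278.6]
a2 -0.064 [332.9 338.1]
a2 -0.046 [334.3 326.7]
a2 0.046 [341.5 268.9]
a2 0.064 [342.9 257.8]
now tcp [345.2 303.1] grasp+69 [350.6 311.1] tube S top [333.4 304. ]
t 5.8 tcp [ 0.4 -0.3  0. ] jaw az -8.04 tilt 2.67 F [ 1.3  0.2 -0.3] w 0.0019
```

View pics/a4.png

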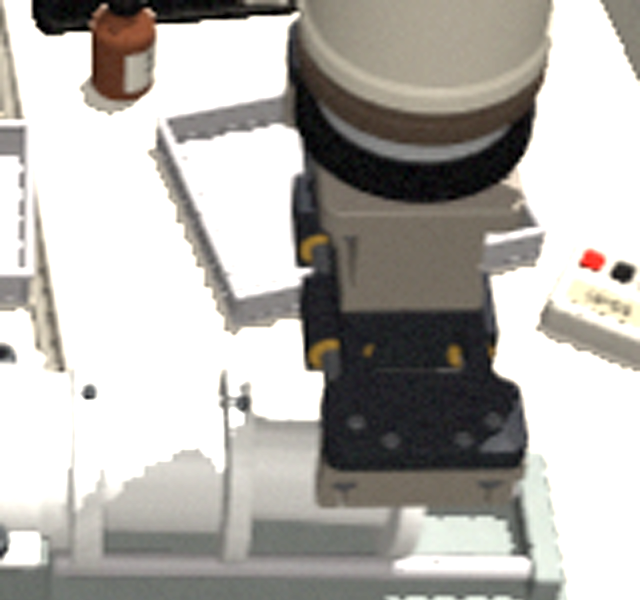

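Run:
```python
from h import *
np.set_printoptions(precision=1,suppress=True)
S=camera("scene");T=camera("top")
o=get_obs();r=R.from_rotvec(o["tcp_rot"]);p=np.array(o["tcp_pos"])
print(p*1000)
for x in(-.0375,.0375):
  for y in(-.0945,.0945):
    for z in (-.088,): print("now body corner",x,y,proj(S,p+r.apply([x,y,z])),proj(T,p+r.apply([x,y,z])))
p=np.array([.3809,-.2976,.1703]);r=R.from_rotvec([2.216,2.204,.005])
for y in(-.064,-.046,.046,.064):
  print("a1 tip",y,[proj(S,p+r.apply([x,y,0])) for x in(-.01,.01)])
for x in(-.0375,.0375):
  for y in(-.0945,.0945):print("a1 body",x,y,proj(S,p+r.apply([x,y,-.088])),proj(T,p+r.apply([x,y,-.088])))
```

```text
[ 380.2 -301.2   49.1]
now body corner -0.0375 -0.0945 [379.3 314.2] [367.8 380.7]
now body corner -0.0375 0.0945 [362.8 207.3] [384.  249.4]
now body corner 0.0375 -0.0945 [321.6 314.9] [315.8 373. ]
now body corner 0.0375 0.0945 [314. 208.] [332.8 242.4]
a1 tip -0.064 [array([364.2, 275.8]), array([349.1, 277.4])]
a1 tip -0.046 [array([360.8, 264.9]), array([346. , 266.5])]
a1 tip 0.046 [array([345. , 214.5]), array([331.4, 215.9])]
a1 tip 0.064 [array([342.2, 205.6]), array([328.8, 206.9])]
a1 body -0.0375 -0.0945 [404.1 248.5] [394.  399.7]
a1 body -0.0375 0.0945 [363.  143.9] [391.4 242.3]
a1 body 0.0375 -0.0945 [340.1 255.3] [331.7 399.4]
a1 body 0.0375 0.0945 [309.7 148.4] [330.7 242.2]
```

The fingers closed on nothing, and the fingertips appear 10–20 px higher in the scene view than reported. That fits a true TCP about 35–45 mm above the reading, so I'll lift, open and measure.

Emit:
apply_moves([
  [[0,0,-30],0],
  [[0,0,-40],0],
  [[0,0,-40],0],
  [[0,0,-20],0],
  [[0,0,0],0],
], claw=0)

```text
clock: 6.4
tcp_pos: [0.3752, -0.2964, 0.183]
tcp_rot: [2.337, 2.031, 0.001]
force: [-0.8, -1.0, 0.9]
gripper_width: 0.0382
```

Emit:
apply_moves([
  [[0,40,-10],0],
  [[0,40,-10],0],
  [[0,40,0],0],
  [[0,0,0],0],
  [[0,0,0],0],
])

```text
clock: 6.9
tcp_pos: [0.4942, -0.3103, 0.1982]
tcp_rot: [2.346, 2.036, -0.002]
force: [0.3, -0.1, 0.9]
gripper_width: 0.0786
```

Run:
```python
from h import *
rows([])
S=camera("scene");T=camera("top")
o=get_obs();r=R.from_rotvec(o["tcp_rot"]);p=np.array(o["tcp_pos"]);print(o["joint_pos"],o["joint_efforts"])
np.set_printoptions(precision=1,suppress=True)
for y in(-.064,-.046,.046,.064):
  print("tip",y,[proj(c,p+r.apply([x,y,0])) for c in (S,T) for x in(-.01,.01)])
im=np.vstack([np.hstack([cv2.resize(c["pixels"][y:y+200,x:x+200],None,fx=2,fy=2,interpolation=cv2.INTER_CUBIC) for c,x,y in((T,220,150),(S,240,130))]),
 cv2.resize(S["pixels"][245:345,205:405],None,fx=2,fy=2).repeat(1,0) if 0 else np.hstack([cv2.resize(S["pixels"][245:345,205:405],None,fx=2,fy=2),cv2.resize(T["pixels"][240:340,225:425],None,fx=2,fy=2)])])
im=np.clip(im*1.4,0,255).astype(np.uint8)
cv2.imwrite("pics/a5.png",im[:,:,::-1])
```

```text
t 6.9 tcp [ 0.4942 -0.3103  0.1982] jaw az -8.09 tilt 2.0 F [ 0.3 -0.1  0.9] w 0.0786
[-0.76580161  0.13923494  1.59143438 -0.00454994  1.37630389 -0.62254278] [ 3.34122302e-01 -3.76011300e+01 -3.30079830e+01  7.23503879e-02
 -1.53904399e-01  8.78598774e-03]
tip -0.064 [array([348.9, 200.6]), array([334.7, 200.7]), array([364.8, 277.1]), array([350., 275.])]
tip -0.046 [array([347.7, 191.5]), array([333.7, 191.7]), array([366.5, 263.7]), array([351.7, 261.7])]
tip 0.046 [array([342.1, 149.4]), array([329.2, 149.5]), array([375. , 196.3]), array([360.4, 194.4])]
tip 0.064 [array([341.1, 141.9]), array([328.4, 142. ]), array([376.7, 183.3]), array([362.1, 181.3])]
```

View pics/a5.png

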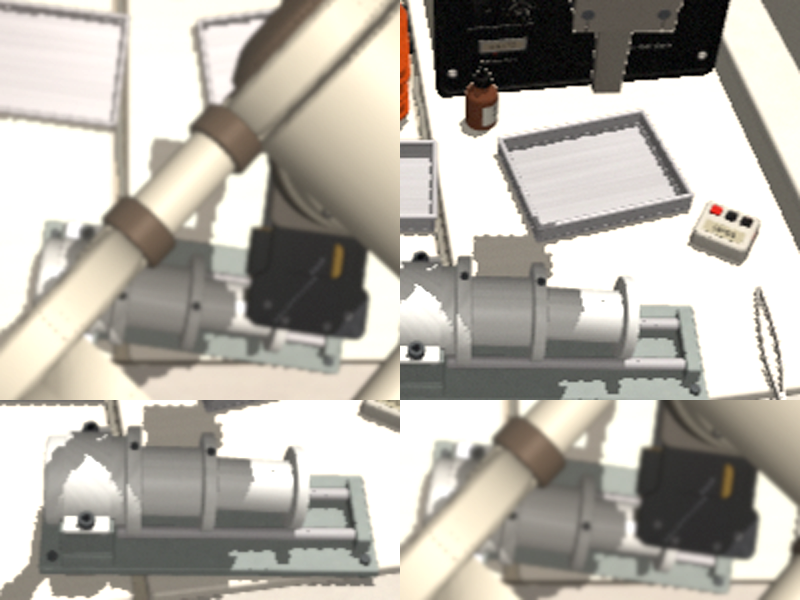

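Near fingertip is seen at scene (345,176), but the reading predicts row 188–196. The small collar has moved from column 344 to 355, about 17 mm drawn, and the middle collar hasn't moved (309). I'll measure the height offset by touching bare worktop with the closed fingers.

Emit:
apply_moves([
  [[10,-13,10],0],
  [[5,-13,20],0],
  [[0,0,20],0],
  [[0,0,20],0],
  [[0,0,10],0],
], claw=1)

```text
clock: 7.5
tcp_pos: [0.4664, -0.2942, 0.1168]
tcp_rot: [2.348, 2.027, -0.003]
force: [-0.3, 0.0, 0.2]
gripper_width: 0.0505
```

Run:
```python
from h import *
for i in range(3):
  rows([(.468,-.295,.06)]); camera("scene")
rows([(.468,-.295,.06)])
```

```text
t 7.5 tcp [ 0.4664 -0.2942  0.1168] jaw az -8.39 tilt 2.28 F [-0.3  0.   0.2] w 0.0505
[0.468, -0.295, 0.06] [1, 0, 57] 0
t 7.55 tcp [ 0.4659 -0.2937  0.1157] jaw az -8.39 tilt 2.17 F [-2.  -0.1 -1.2] w 0.0465
[0.468, -0.295, 0.06] [1, 1, 56] 0
t 7.6 tcp [ 0.4666 -0.2942  0.1171] jaw az -8.38 tilt 2.24 F [ 0.7 -0.5 -0.9] w 0.043
[0.468, -0.295, 0.06] [1, 0, 57] 0
t 7.65 tcp [ 0.4676 -0.2949  0.1185] jaw az -8.37 tilt 2.38 F [ 0.  -1.1  0.6] w 0.0382
[0.468, -0.295, 0.06] [2, -1, 58] 0
```

Emit:
apply_moves([
  [[1,0,15],0],
  [[0,0,15],0],
  [[0,0,15],0],
  [[0,0,10],0],
  [[0,0,5],0],
])

```text
clock: 8.15
tcp_pos: [0.4724, -0.2992, 0.0599]
tcp_rot: [2.339, 2.019, -0.002]
force: [-0.2, -0.1, -0.2]
gripper_width: 0.0006
```

Emit:
apply_moves([
  [[0,0,10],0],
  [[0,0,10],0],
  [[0,0,10],0],
  [[0,0,8],0],
])

```text
clock: 8.55
tcp_pos: [0.4748, -0.3017, 0.0204]
tcp_rot: [2.337, 2.017, -0.001]
force: [-0.4, -0.1, 0.8]
gripper_width: 0.0004
```

Emit:
apply_moves([
  [[1,-1,6],0],
  [[1,-1,6],0],
  [[0,-1,5],0],
])

```text
clock: 8.85
tcp_pos: [0.4725, -0.2997, 0.0011]
tcp_rot: [2.337, 2.017, -0.001]
force: [0.3, 0.2, -0.6]
gripper_width: 0.0004
```

Emit:
apply_moves([
  [[0,0,5],0],
  [[0,0,4],0],
])

```text
clock: 9.05
tcp_pos: [0.4727, -0.3001, -0.0087]
tcp_rot: [2.337, 2.017, -0.001]
force: [-0.4, 0.0, -0.2]
gripper_width: 0.0002
```

Emit:
apply_moves([
  [[0,0,4],0],
  [[0,0,4],0],
])

```text
clock: 9.25
tcp_pos: [0.4733, -0.3007, -0.0165]
tcp_rot: [2.337, 2.017, -0.001]
force: [-2.1, 1.7, 23.3]
gripper_width: 0.0002
```

Contact at a reported z of −0.016, but there the gripper body may have met the small collar instead of the table. I'll repeat between the trays, where only the fingertips can touch.

Emit:
apply_moves([
  [[0,0,-25],0],
  [[10,0,-40],0],
  [[25,30,-10],0],
  [[25,35,0],0],
  [[0,10,0],0],
])

```text
clock: 9.75
tcp_pos: [0.5556, -0.2486, 0.0625]
tcp_rot: [2.34, 2.012, 0.0]
force: [-0.6, -0.0, -0.2]
gripper_width: 0.0005
```

Run:
```python
from h import *
camera("top");camera("top");rows([(.555,-.234,.05)])
print(get_obs()["joint_pos"])
```

```text
t 9.85 tcp [ 0.5541 -0.2503  0.0619] jaw az -8.64 tilt 3.15 F [ 0.2 -0.2 -0.1] w 0.0007
[0.555, -0.234, 0.05] [17, -2, 11] 0
[-0.61418158  0.32021986  1.66075659 -0.01621243  1.1075774  -0.4558473 ]
```

Emit:
apply_moves([
  [[17,-1,0],0],
  [[0,0,20],0],
  [[0,0,15],0],
  [[0,0,10],0],
  [[0,0,5],0],
])

```text
clock: 10.35
tcp_pos: [0.5544, -0.2327, 0.0081]
tcp_rot: [2.347, 2.01, -0.003]
force: [-0.2, -0.1, 0.1]
gripper_width: 0.0005
```

Emit:
apply_moves([
  [[0,0,5],0],
  [[0,0,4],0],
])

```text
clock: 10.55
tcp_pos: [0.5541, -0.233, -0.0019]
tcp_rot: [2.348, 2.01, -0.003]
force: [-0.0, 0.9, 0.2]
gripper_width: 0.0005
```

Emit:
apply_moves([
  [[0,0,4],0],
  [[0,0,4],0],
])

```text
clock: 10.75
tcp_pos: [0.5548, -0.2339, -0.0099]
tcp_rot: [2.348, 2.008, -0.002]
force: [0.3, 0.2, 0.3]
gripper_width: 0.0005
```

Emit:
apply_moves([
  [[0,0,3],0],
  [[0,0,3],0],
])

```text
clock: 10.95
tcp_pos: [0.5553, -0.2344, -0.016]
tcp_rot: [2.347, 2.008, -0.002]
force: [0.2, -0.0, 0.5]
gripper_width: 0.0005
```

Emit:
apply_moves([
  [[0,0,3],0],
  [[0,0,3],0],
])

```text
clock: 11.15
tcp_pos: [0.5558, -0.2349, -0.0223]
tcp_rot: [2.347, 2.007, -0.002]
force: [0.3, -0.4, -0.4]
gripper_width: 0.0005
```

Emit:
apply_moves([
  [[0,0,3],0],
  [[0,0,3],0],
])

```text
clock: 11.35
tcp_pos: [0.5561, -0.2352, -0.0287]
tcp_rot: [2.347, 2.007, -0.002]
force: [0.7, 0.3, 0.1]
gripper_width: 0.0005
```

Emit:
apply_moves([
  [[0,0,3],0],
])

```text
clock: 11.45
tcp_pos: [0.5562, -0.2353, -0.0295]
tcp_rot: [2.347, 2.009, -0.003]
force: [-15.0, 8.4, 38.0]
gripper_width: 0.0003
```

Contact is at a reported z of −0.029, so the true tip is about 29 mm above the reading. That also explains the missed grasp. I'll back off and check for a lateral offset from the earlier views.

Emit:
apply_moves([
  [[0,0,-30],0],
  [[0,0,-40],0],
  [[0,0,-40],0],
  [[0,0,-40],0],
  [[0,0,0],0],
], claw=0)

```text
clock: 11.95
tcp_pos: [0.5507, -0.2286, 0.1249]
tcp_rot: [2.349, 2.011, -0.004]
force: [0.8, -1.4, 0.5]
gripper_width: 0.0385
```

Run:
```python
from h import *
np.set_printoptions(precision=1,suppress=True)
S=camera("scene");T=camera("top")
D=np.array([0,0,.029])
p=np.array([.3809,-.2976,.1703])+D;r=R.from_rotvec([2.216,2.204,.005])
print("a1 tip S seen (350,255),(367,255):",[proj(S,p+r.apply([x,-.046,0])) for x in(.01,-.01)])
for z in(-.088,-.11,-.13):print("a1 T far seen (340,246),(397,244)",z,[proj(T,p+r.apply([x,.0945,z])) for x in(.0375,-.0375)])
p=np.array([.4942,-.3103,.1982])+D;r=R.from_rotvec([2.346,2.036,-.002])
print("a5 tip S seen 337.5..352.5,176:",[proj(S,p+r.apply([x,-.039,0])) for x in(.01,-.01)])
for z in(-.088,-.11,-.13):print("a5 T near seen (345,312),(403,319)",z,[proj(T,p+r.apply([x,-.0945,z])) for x in(.0375,-.0375)])
p=np.array([.3802,-.3012,.0491])+D;r=R.from_rotvec([2.338,2.033,.006])
for z in(-.088,-.11):print("a4 S near bottom seen (330,296),(381,296)",z,[proj(S,p+r.apply([x,-.0945,z])) for x in(.0375,-.0375)])
rows([(.375,-.29,.17)])
# mouth-to-small collar now: brightness not needed; save for later
```

```text
a1 tip S seen (350,255),(367,255): [array([348.5, 252.3]), array([363.7, 250.7])]
a1 T far seen (340,246),(397,244) -0.088 [array([333. , 241.8]), array([396.5, 241.9])]
a1 T far seen (340,246),(397,244) -0.11 [array([334.8, 241.7]), array([400.5, 241.8])]
a1 T far seen (340,246),(397,244) -0.13 [array([336.5, 241.6]), array([404.5, 241.7])]
a5 tip S seen 337.5..352.5,176: [array([335.2, 172.8]), array([349.5, 172.7])]
a5 T near seen (345,312),(403,319) -0.088 [array([333.9, 304.1]), array([400.4, 313.6])]
a5 T near seen (345,312),(403,319) -0.11 [array([335.4, 306.5]), array([404.5, 316.4])]
a5 T near seen (345,312),(403,319) -0.13 [array([336.9, 308.9]), array([408.4, 319.1])]
a4 S near bottom seen (330,296),(381,296) -0.088 [array([323.7, 301.9]), array([383.1, 301.3])]
a4 S near bottom seen (330,296),(381,296) -0.11 [array([324.7, 292.2]), array([385.6, 291.5])]
t 12.05 tcp [ 0.5 -0.2  0.1] jaw az -8.86 tilt 2.33 F [ 0.4  0.  -0.7] w 0.0464
[0.375, -0.29, 0.17] [-91, -159, -53] 0
```

Emit:
apply_moves([
  [[-19,-38,-8],0],
  [[-20,-39,-8],0],
  [[-20,-39,-8],0],
  [[-19,-39,-6],0],
  [[0,0,0],0],
])

```text
clock: 12.55
tcp_pos: [0.3717, -0.2752, 0.1356]
tcp_rot: [2.368, 2.034, -0.012]
force: [0.6, -0.5, -0.1]
gripper_width: 0.0861
```

Run:
```python
from h import *
camera("top");camera("top");rows([(.386,-.2824,.10),(.386,-.2824,.015)])
o=get_obs();r=R.from_rotvec(o["tcp_rot"]);p=np.array(o["tcp_pos"])+[-.005,-.004,.03]
S=camera("scene");T=camera("top")
np.set_printoptions(precision=1,suppress=True)
for s in(-1,1):
  print("tip pred",s,[proj(S,p+r.apply([x,s*o["gripper_width"]/2,0])) for x in(.01,-.01)])
im=np.clip(cv2.resize(S["pixels"][200:345,235:395],None,fx=4,fy=4,interpolation=cv2.INTER_CUBIC)*1.3,0,255).astype(np.uint8)
cv2.imwrite("pics/a6.png",im[:,:,::-1])
```

```text
t 12.65 tcp [ 0.3746 -0.2743  0.1356] jaw az -8.58 tilt 1.23 F [ 0.8  0.7 -1.2] w 0.0915
[0.386, -0.2824, 0.1] [-6, 12, 36] 0
[0.386, -0.2824, 0.015] [2, -1, 85] 0
tip pred -1 [array([328. , 276.2]), array([343.3, 276.3])]
tip pred 1 [array([324. , 224.5]), array([338.1, 224.5])]
```

View pics/a6.png

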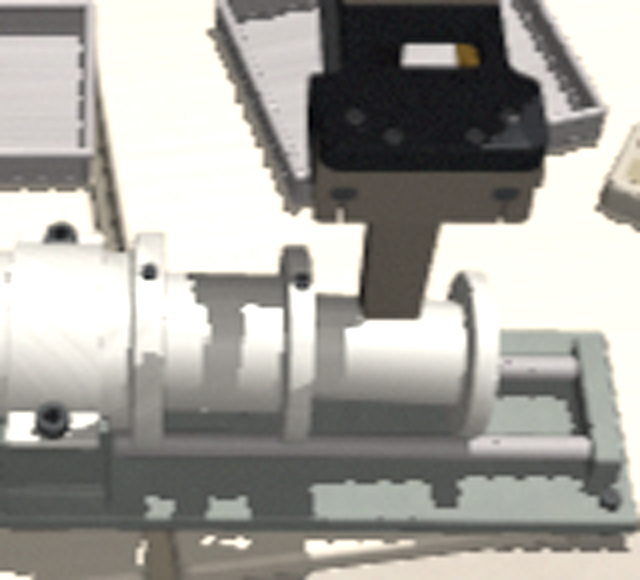

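The near fingertip is seen at (325–340, 279) against (328–343, 276) predicted with the offset, so the offset is confirmed at about (−8, 0, +30) mm. The bare tube of the small reducer spans columns 313–350.

Emit:
apply_moves([
  [[-9,16,15],0.5],
  [[0,0,20],0],
  [[1,0,25],0],
  [[1,0,20],0],
  [[0,0,0],0],
])

```text
clock: 13.25
tcp_pos: [0.3979, -0.2828, 0.052]
tcp_rot: [2.363, 2.039, -0.007]
force: [0.8, 0.2, 0.6]
gripper_width: 0.0918
```

Run:
```python
from h import *
camera("top");camera("top");rows([(.389,-.2855,.016)])
```

```text
t 13.35 tcp [ 0.3991 -0.2847  0.0549] jaw az -8.45 tilt 1.49 F [ 0.3 -0.7  1.3] w 0.0919
[0.389, -0.2855, 0.016] [-1, -11, 39] 0
```

Emit:
apply_moves([
  [[0,-11,5],0],
  [[0,-1,15],0],
  [[0,0,14],0],
  [[0,0,6],0],
])

```text
clock: 13.75
tcp_pos: [0.3899, -0.2869, 0.0185]
tcp_rot: [2.349, 2.031, -0.008]
force: [-0.6, 0.1, 0.3]
gripper_width: 0.0919
```

Run:
```python
from h import *
camera("top");camera("top");rows([(.389,-.2855,.016)])
```

```text
t 13.85 tcp [ 0.3899 -0.2869  0.0187] jaw az -8.3 tilt 2.05 F [ 0.4 -0.1 -1.3] w 0.0926
[0.389, -0.2855, 0.016] [1, -1, 3] 0
```

Emit:
apply_moves([
  [[1,-1,2],0],
  [[0,0,0],0],
  [[0,0,0],0],
  [[0,0,0],0],
  [[0,0,0],0],
], claw=1)

```text
clock: 14.35
tcp_pos: [0.3903, -0.2875, 0.0194]
tcp_rot: [2.346, 2.028, -0.009]
force: [0.1, 0.1, 0.4]
gripper_width: 0.0541
```

Emit:
apply_moves([
  [[0,0,0],0],
  [[0,0,0],0],
  [[0,0,0],0],
  [[0,0,0],0],
])

```text
clock: 14.75
tcp_pos: [0.3881, -0.2872, 0.0191]
tcp_rot: [2.348, 2.033, -0.014]
force: [-2.1, -0.6, 1.5]
gripper_width: 0.0395
```

The fingers stopped at 39.5 mm, which is on the 40 mm tube. Now I draw it out.

Emit:
apply_moves([
  [[-10,0,0],0],
  [[-12,0,0],0],
  [[-12,0,0],0],
  [[-12,0,0],0],
  [[-8,0,0],0],
])

```text
clock: 15.25
tcp_pos: [0.3797, -0.336, 0.0181]
tcp_rot: [2.357, 2.04, -0.0]
force: [1.2, 20.1, 14.5]
gripper_width: 0.0392
```

Run:
```python
from h import *
camera("scene");camera("top");rows([(.389,-.2855,.016)])
```

```text
t 15.35 tcp [ 0.3793 -0.3361  0.018 ] jaw az -8.24 tilt 1.39 F [-0.4  7.4  4.5] w 0.0394
[0.389, -0.2855, 0.016] [52, 2, 1] 0
```

Emit:
apply_moves([
  [[3,0,-8],0],
  [[0,0,-20],0],
  [[0,0,-30],0],
  [[0,0,-30],0],
  [[0,0,-20],0],
])

```text
clock: 15.85
tcp_pos: [0.377, -0.3312, 0.1275]
tcp_rot: [2.361, 2.04, -0.001]
force: [0.4, -0.8, -1.7]
gripper_width: 0.0394
```

Run:
```python
from h import *
S=camera("scene");camera("top");rows([(.586,-.135,.12)])
np.set_printoptions(precision=1,suppress=True)
g=cv2.cvtColor(S["pixels"],cv2.COLOR_RGB2GRAY)
cv2.imwrite("pics/a7.png",np.hstack([cv2.resize(S["pixels"][150:350,205:405],None,fx=3,fy=3)])[:,:,::-1])
```

```text
t 15.95 tcp [ 0.3781 -0.3328  0.1288] jaw az -8.33 tilt 1.48 F [ 0.4 -0.3 -1. ] w 0.039
[0.586, -0.135, 0.12] [226, 177, 8] 0
```

View pics/a7.png

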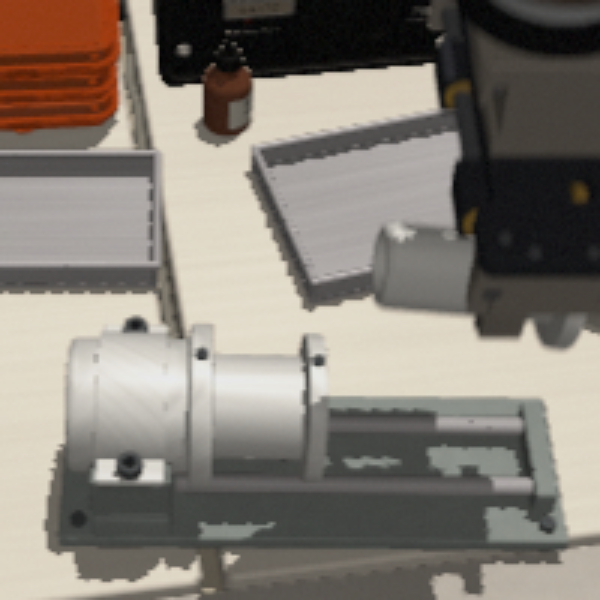

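The small reducer is held, out of the nest, with its tail at about (375–475, 265) and its collar at about (560,325). The middle one hasn't moved (collar at 315,405). Now I carry it to the small tray.

Emit:
apply_moves([
  [[35,15,0],0],
  [[40,25,0],0],
  [[40,30,0],0],
  [[40,30,0],-1],
  [[40,30,0],-1],
])

```text
clock: 16.45
tcp_pos: [0.5346, -0.1602, 0.1235]
tcp_rot: [2.332, 2.064, -0.007]
force: [0.7, -0.5, -2.1]
gripper_width: 0.0391
```

Run:
```python
from h import *
camera("scene");camera("top");rows([(.586,-.139,.08)])
print(get_obs()["joint_pos"])
```

```text
t 16.55 tcp [ 0.5362 -0.157   0.123 ] jaw az -6.63 tilt 1.5 F [-1.  -0.7 -2.2] w 0.0389
[0.586, -0.139, 0.08] [24, 47, 43] 0
[-0.49400616  0.15268595  1.72919377 -0.01172967  1.2359341  -0.37433791]
```

Emit:
apply_moves([
  [[12,23,10],0],
  [[12,24,15],0],
  [[0,0,18],0],
  [[0,0,0],0],
])

```text
clock: 16.95
tcp_pos: [0.5863, -0.1384, 0.0738]
tcp_rot: [2.327, 2.077, -0.009]
force: [-0.3, 0.5, -2.5]
gripper_width: 0.0394
```

Run:
```python
from h import *
camera("scene");camera("top");rows([(.586,-.139,.04),(.586,-.139,-.006)])
```

```text
t 17.05 tcp [ 0.588  -0.1394  0.077 ] jaw az -6.54 tilt 1.57 F [-0.2  0.2 -1. ] w 0.039
[0.586, -0.139, 0.04] [1, -3, 37] 0
[0.586, -0.139, -0.006] [1, -1, 46] 0
```

Emit:
apply_moves([
  [[1,-3,20],0],
  [[1,-1,20],0],
  [[1,-1,15],0],
  [[0,0,5],0],
  [[0,0,5],0],
])

```text
clock: 17.55
tcp_pos: [0.5874, -0.1421, 0.0161]
tcp_rot: [2.32, 2.061, 0.001]
force: [1.2, -0.9, -1.5]
gripper_width: 0.0391
```

Run:
```python
from h import *
rows([(.586,-.139,-.006)])
```

```text
t 17.55 tcp [ 0.5874 -0.1421  0.0161] jaw az -6.75 tilt 2.18 F [ 1.2 -0.9 -1.5] w 0.0391
[0.586, -0.139, -0.006] [3, -2, 22] 0
```

Emit:
apply_moves([
  [[2,-1,6],0],
  [[1,-1,5],0],
  [[0,0,4],0],
])

```text
clock: 17.85
tcp_pos: [0.5873, -0.1399, 0.0017]
tcp_rot: [2.319, 2.059, 0.003]
force: [0.6, -0.3, -2.4]
gripper_width: 0.0394
```

Emit:
apply_moves([
  [[0,0,4],0],
  [[0,0,2],0],
])

```text
clock: 18.05
tcp_pos: [0.5883, -0.14, -0.0039]
tcp_rot: [2.318, 2.059, 0.004]
force: [0.6, 1.5, 3.9]
gripper_width: 0.0394
```

Emit:
apply_moves([
  [[0,0,2],0],
  [[0,0,2],0],
])

```text
clock: 18.25
tcp_pos: [0.5901, -0.1404, -0.0064]
tcp_rot: [2.316, 2.057, 0.007]
force: [-0.6, 0.5, 4.3]
gripper_width: 0.0394
```

Contact came where predicted. I'll open only partly, to stay inside the rim, and then rise.

Emit:
apply_moves([
  [[0,0,0],0],
  [[0,0,0],0],
  [[0,0,0],0],
], claw=0.44)

```text
clock: 18.55
tcp_pos: [0.5902, -0.1409, -0.0066]
tcp_rot: [2.315, 2.057, 0.007]
force: [-1.3, -0.6, 0.1]
gripper_width: 0.0515
```

Run:
```python
from h import *
camera("scene");camera("top");rows([(.586,-.139,.04)])
```

```text
t 18.65 tcp [ 0.5901 -0.1408 -0.0066] jaw az -6.73 tilt 2.59 F [ 0.3 -1.  -0.1] w 0.0514
[0.586, -0.139, 0.04] [0, -3, -47] 0
```

Emit:
apply_moves([
  [[0,-2,-15],0],
  [[0,-1,-30],0],
  [[0,0,-45],0],
  [[0,0,-45],0],
  [[0,0,0],0],
])

```text
clock: 19.15
tcp_pos: [0.5809, -0.1358, 0.1353]
tcp_rot: [2.317, 2.058, 0.005]
force: [0.4, -0.6, 0.9]
gripper_width: 0.0516
```

Run:
```python
from h import *
c=camera("scene");T=camera("top");rows([(.397,-.228,.13)])
o=[onz(T,p,.029) for p in [(246,182)]];print(o)
cv2.imwrite("pics/b1s.png",c["pixels"][:,:,::-1]);cv2.imwrite("pics/b1t.png",T["pixels"][:,:,::-1])
```

```text
t 19.25 tcp [ 0.5776 -0.1345  0.1292] jaw az -6.76 tilt 1.98 F [-0.5  0.8 -0.2] w 0.0516
[0.397, -0.228, 0.13] [-114, -168, -2] 0
[array([ 0.58011022, -0.14018523,  0.029     ])]
```

Emit:
apply_moves([
  [[-22,-32,-2],0],
  [[-23,-34,-2],0],
  [[-23,-34,-2],0],
  [[-23,-34,-2],1],
  [[-20,-30,0],0],
], claw=0)

```text
clock: 19.75
tcp_pos: [0.3933, -0.2222, 0.1281]
tcp_rot: [2.344, 2.059, -0.005]
force: [-0.7, -0.5, 0.0]
gripper_width: 0.0891
```

Run:
```python
from h import *
camera("scene");T=camera("top");rows([(.397,-.228,.09),(.397,-.228,.017)])
```

```text
t 19.85 tcp [ 0.3919 -0.2226  0.1276] jaw az -7.63 tilt 1.16 F [ 0.8 -0.2  0.5] w 0.0916
[0.397, -0.228, 0.09] [-4, 5, 38] 0
[0.397, -0.228, 0.017] [1, -1, 73] 0
```

Emit:
apply_moves([
  [[-4,5,15],0],
  [[0,0,20],0],
  [[1,-2,20],0],
  [[1,-1,15],0],
  [[0,0,0],0],
])

```text
clock: 20.35
tcp_pos: [0.3924, -0.2227, 0.0507]
tcp_rot: [2.358, 2.058, -0.005]
force: [-0.6, 0.3, -0.4]
gripper_width: 0.092
```

Run:
```python
from h import *
camera("scene");T=camera("top");rows([(.397,-.228,.017)])
```

```text
t 20.45 tcp [ 0.3938 -0.2242  0.053 ] jaw az -7.77 tilt 0.92 F [-0.2  0.2  0.9] w 0.092
[0.397, -0.228, 0.017] [-3, 3, 36] 0
```

Emit:
apply_moves([
  [[-2,2,13],0],
  [[1,-1,13],0],
  [[0,-1,10],0],
  [[0,0,0],0],
])

```text
clock: 20.85
tcp_pos: [0.3975, -0.2278, 0.0196]
tcp_rot: [2.348, 2.052, -0.003]
force: [-0.1, -0.1, -0.2]
gripper_width: 0.0921
```

Run:
```python
from h import *
camera("scene");T=camera("top");rows([(.397,-.228,.017)])
```

```text
t 20.95 tcp [ 0.3983 -0.2286  0.0208] jaw az -7.7 tilt 1.45 F [0.4 0.6 1.1] w 0.092
[0.397, -0.228, 0.017] [0, -1, 4] 0
```

Emit:
apply_moves([
  [[0,-1,3],0],
  [[0,0,0],0],
  [[0,0,0],0],
  [[0,0,0],0],
  [[0,0,0],0],
], claw=1)

```text
clock: 21.45
tcp_pos: [0.3942, -0.2286, 0.0186]
tcp_rot: [2.348, 2.057, -0.012]
force: [-13.6, 0.8, 4.3]
gripper_width: 0.054
```

Emit:
apply_moves([
  [[0,0,0],0],
  [[0,0,0],0],
  [[0,0,0],0],
])

```text
clock: 21.75
tcp_pos: [0.3926, -0.2282, 0.0183]
tcp_rot: [2.35, 2.059, -0.014]
force: [-1.9, -0.2, -0.2]
gripper_width: 0.0507
```

Emit:
apply_moves([
  [[-10,0,0],0],
  [[-12,0,0],0],
  [[-12,0,0],0],
  [[-12,0,0],0],
  [[-12,0,0],0],
])

```text
clock: 22.25
tcp_pos: [0.3856, -0.2657, 0.0165]
tcp_rot: [-2.354, -2.056, -0.028]
force: [-3.3, 2.6, 7.4]
gripper_width: 0.051
```

Run:
```python
from h import *
camera("scene");camera("top");rows([(.397,-.228,.016)])
```

```text
t 22.35 tcp [ 0.3854 -0.2678  0.0166] jaw az -7.82 tilt 1.18 F [-2.4 -0.5  2.6] w 0.0509
[0.397, -0.228, 0.016] [41, 6, 1] 0
```

Emit:
apply_moves([
  [[-10,0,0],0],
  [[-12,0,0],0],
  [[-5,0,0],0],
  [[0,0,0],0],
])

```text
clock: 22.75
tcp_pos: [0.3812, -0.2954, 0.0166]
tcp_rot: [-2.357, -2.055, -0.025]
force: [-2.0, 1.5, 1.9]
gripper_width: 0.0509
```

Run:
```python
from h import *
camera("scene");camera("top");rows([(.397,-.228,.016)])
```

```text
t 22.85 tcp [ 0.3813 -0.295   0.0165] jaw az -7.78 tilt 1.21 F [-3.2 -0.8  2. ] w 0.0509
[0.397, -0.228, 0.016] [68, 7, 2] 0
```

Drawn 67 mm, so it's out. Now I lift it and carry it to the large tray.

Emit:
apply_moves([
  [[0,0,-10],0],
  [[0,0,-25],0],
  [[0,0,-35],0],
  [[0,0,-35],0],
  [[0,0,0],0],
])

```text
clock: 23.35
tcp_pos: [0.382, -0.293, 0.1234]
tcp_rot: [-2.353, -2.056, -0.033]
force: [0.5, -0.8, -2.6]
gripper_width: 0.051
```

Run:
```python
from h import *
camera("scene");camera("top");rows([(.40,-.30,.125),(.44,-.315,.12),(.48,-.33,.115),(.525,-.345,.11),(.572,-.354,.10)],[-3.1]*5)
```

```text
t 23.45 tcp [ 0.3796 -0.2902  0.1185] jaw az -7.71 tilt 1.93 F [-0.3 -0.4 -3.2] w 0.0511
[0.4, -0.3, 0.125] [-7, 22, -7] -3.1
[0.44, -0.315, 0.12] [-12, 41, 4] -3.1
[0.48, -0.33, 0.115] [-14, 40, 4] -3.1
[0.525, -0.345, 0.11] [-16, 45, 4] -3.1
[0.572, -0.354, 0.1] [-13, 46, 10] -3.1
```

Emit:
apply_moves([
  [[-7,22,-7],-3.1],
  [[-12,41,0],-3.1],
  [[-14,40,0],-3.1],
  [[-16,45,0],-3.1],
  [[-13,40,0],-3.1],
])

```text
clock: 23.95
tcp_pos: [0.5638, -0.348, 0.1067]
tcp_rot: [-2.028, -2.34, -0.043]
force: [-0.4, -0.5, -2.5]
gripper_width: 0.0506
```

Run:
```python
from h import *
camera("scene");camera("top");rows([(.572,-.354,.08),(.572,-.354,.03)])
```

```text
t 24.05 tcp [ 0.565  -0.3469  0.1036] jaw az 8.25 tilt 3.21 F [-1.4  0.8 -2.9] w 0.0514
[0.572, -0.354, 0.08] [-9, 6, 23] 0
[0.572, -0.354, 0.03] [-3, 0, 50] 0
```

Emit:
apply_moves([
  [[-9,6,20],0],
  [[-1,0,20],0],
  [[0,0,20],0],
  [[0,0,10],0],
  [[0,0,0],0],
])

```text
clock: 24.55
tcp_pos: [0.5656, -0.3453, 0.0172]
tcp_rot: [-2.011, -2.325, -0.047]
force: [-1.1, -0.1, -2.9]
gripper_width: 0.051
```

Run:
```python
from h import *
camera("scene");camera("top");rows([(.572,-.354,.0)])
```

```text
t 24.65 tcp [ 0.5668 -0.3465  0.0196] jaw az 8.31 tilt 4.04 F [-0.4  0.2 -2.6] w 0.051
[0.572, -0.354, 0.0] [-9, 4, 19] 0
```

Emit:
apply_moves([
  [[-9,3,5],0],
  [[0,0,5],0],
  [[0,0,4],0],
  [[0,0,3],0],
])

```text
clock: 25.05
tcp_pos: [0.5735, -0.3574, 0.0053]
tcp_rot: [-2.02, -2.333, -0.046]
force: [-0.4, 0.2, -3.2]
gripper_width: 0.0507
```

Emit:
apply_moves([
  [[0,0,3],0],
  [[0,0,2],0],
])

```text
clock: 25.25
tcp_pos: [0.5735, -0.3571, 0.0001]
tcp_rot: [-2.02, -2.334, -0.046]
force: [-0.3, 0.2, -2.9]
gripper_width: 0.0511
```

Emit:
apply_moves([
  [[0,0,2],0],
  [[0,0,2],0],
])

```text
clock: 25.45
tcp_pos: [0.5735, -0.3568, -0.0041]
tcp_rot: [-2.02, -2.334, -0.046]
force: [-0.2, -0.2, -1.5]
gripper_width: 0.0508
```

Emit:
apply_moves([
  [[0,0,2],0],
  [[0,0,1],0],
])

```text
clock: 25.65
tcp_pos: [0.5744, -0.3572, -0.0045]
tcp_rot: [-2.021, -2.336, -0.046]
force: [-1.0, -0.2, -0.1]
gripper_width: 0.0511
```

Emit:
apply_moves([
  [[0,0,2],0],
])

```text
clock: 25.75
tcp_pos: [0.575, -0.3576, -0.0047]
tcp_rot: [-2.021, -2.337, -0.046]
force: [-3.6, 3.1, 9.3]
gripper_width: 0.0509
```

Emit:
apply_moves([
  [[0,0,0],0],
  [[0,0,0],0],
  [[0,0,0],0],
], claw=0.32)

```text
clock: 26.05
tcp_pos: [0.576, -0.3582, -0.0038]
tcp_rot: [-2.023, -2.339, -0.046]
force: [-0.0, 0.4, 0.2]
gripper_width: 0.0624
```

Emit:
apply_moves([
  [[0,0,-10],0],
  [[0,0,-25],0],
  [[0,0,-40],0],
  [[0,0,-40],0],
  [[0,0,-20],0],
])

```text
clock: 26.55
tcp_pos: [0.5759, -0.3638, 0.1323]
tcp_rot: [-2.017, -2.332, -0.047]
force: [1.0, -0.7, 1.0]
gripper_width: 0.0623
```

Emit:
apply_moves([
  [[0,-40,-20],0],
  [[0,-45,-10],0],
  [[0,-45,-10],0],
  [[0,-45,-10],0],
  [[0,-30,0],0],
])

```text
clock: 27.05
tcp_pos: [0.3731, -0.3996, 0.1948]
tcp_rot: [-2.02, -2.349, -0.042]
force: [0.2, -0.3, 0.5]
gripper_width: 0.0621
```

Run:
```python
from h import *
rows([])
S=camera("scene");T=camera("top")
im=np.vstack([cv2.resize(S["pixels"][120:345,160:420],None,fx=3,fy=3)[:420,:780], np.hstack([cv2.resize(T["pixels"][115:235,180:440],None,fx=1.5,fy=1.5),np.zeros((180,390,3),np.uint8)])])
cv2.imwrite("pics/b2.png",im[:,:,::-1])
```

```text
t 27.05 tcp [ 0.3731 -0.3996  0.1948] jaw az 8.64 tilt 2.92 F [ 0.2 -0.3  0.5] w 0.0621
```

View pics/b2.png

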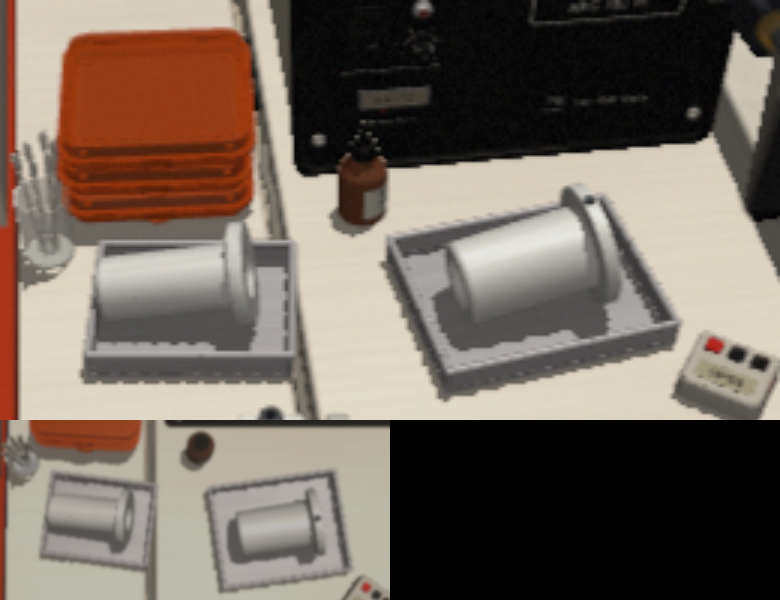

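Run:
```python
from h import *
T=camera("top");S=camera("scene")
np.set_printoptions(precision=4,suppress=True)
q=lambda x,y:(180+x/1.5,115+(y-420)/1.5); s=lambda x,y:(160+x/3,120+y/3)
for n,t,c,tc,a,zt,zc in(("small",q(47,510),q(133,518),(.580,-.1385),-96.1,.023,.035),("middle",q(233,535),q(325,520),(.569,-.342),-82.3,.029,.041)):
    A,B=onz(T,t,zt),onz(T,c,zc); L=B-A; m=(A+B)/2
    u=np.array([np.cos(np.radians(a)),np.sin(np.radians(a))]);v=np.array([-u[1],u[0]]);d=m[:2]-tc
    print(n,A,B,"len",np.linalg.norm(L),"az",np.degrees(np.arctan2(L[1],L[0])),"along",d@u,"across",d@v)
# scene: tail discs & collar discs of both, ray-plane
for n,t,c,zt,zc in(("small",s(99,288),s(243,272),.023,.035),("middle",s(460,283),s(600,244),.029,.041)):
    A,B=onz(S,t,zt),onz(S,c,zc);print(n,A,B,np.linalg.norm(A-B),(A+B)/2)
```

```text
small [ 0.5931 -0.0808  0.023 ] [ 0.582  -0.1786  0.035 ] len 0.09910889432791734 az -96.47085131016142 along -0.009572890242941608 across 0.006576076789019147
middle [ 0.5632 -0.2907  0.029 ] [ 0.5783 -0.3918  0.041 ] len 0.10290591366026683 az -81.52486777154587 along -0.0005228666459153793 across 0.001809845908537379
small [ 0.5965 -0.083   0.023 ] [ 0.5869 -0.1695  0.035 ] 0.08789311347603537 [ 0.5917 -0.1262  0.029 ]
middle [ 0.5666 -0.2985  0.029 ] [ 0.5766 -0.3863  0.041 ] 0.08921685558650028 [ 0.5716 -0.3424  0.035 ]
```

Both reducers lie inside their trays, tail low, and the bottle and pot are standing. Both are within tolerance: the small one is about −10 to −12 mm along and 7–11 mm across, the middle one about 0 and 2 mm. The arm is clear, so I'm handing in.

Run:
```python
from h import *
print(two(camera("top"),(180+47/1.5,115+90/1.5),camera("scene"),(160+33,120+96)))
rows([]); print(close_job())
```

```text
(array([ 0.59235944, -0.08230695,  0.02744334]), np.float64(0.0018550444477993394))
t 27.35 tcp [ 0.3759 -0.398   0.1922] jaw az 8.75 tilt 3.16 F [-0.5  0.1  1.3] w 0.0625
the job is handed in; nothing more can be done
None
```

I drew the smallest reducer out of the middle one, then the middle one out of the largest. Each now lies in its own tray, and I handed the job in at about 27 s. No verdict was reported, so the results below are from my own images.

**Last checks**

| Reducer | Off tray centre, along | Off tray centre, across | Limit |
|---|---|---|---|
| Smallest | about −10 mm (top view), −12 mm (scene view) | about 7 mm (top view), 11 mm (scene view) | 30 / 25 mm |
| Middle | about 0 mm | about 2 mm | 35 / 30 mm |

- **Height:** I triangulated only the smallest one's tail end, at 27 mm high, which puts it inside the rim. The middle one's height was judged only from how it sits in the last picture.
- **Surroundings:** The dropper bottle and swab pot were standing. The arm was clear of everything and the force reading was about zero.

**What failed or disagreed**
- **First grasp missed:** The fingers closed above the tube and dragged the smallest reducer out by about 17 mm. The cause was that the real fingertip sat about 29 mm above the reported position.
- **How I corrected it:** I found that offset by touching the worktop, and a camera view agreed. I used it for every later move.
- **Forces:** The first worktop touch probably landed the gripper body on the smallest reducer's collar, at 23 N. The second reached 38 N on the fingertips. While I drew the smallest reducer, the force rose to about 25 N at the end of the pull, possibly against the cradle's end plate.
- **Camera disagreement:** The two views differ by about 5–15 mm on where the reducers lie, partly from blur. Lengths measured from the top view came out about 10 mm too long.

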